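# Clear the warmer's lid and hold it below its balance point

### The arm

A 6-joint arm with a two-finger parallel gripper is mounted at the origin on the work surface; the furniture and walls round the work are solid. World frame = base frame: x ahead of the robot, y to its left, z up, the work surface at z = 0. Lengths are in m, angles in rad, forces in N, time in s.
With the tool pointing down it reaches from about 0.3 to 0.875 m from the base axis. Payload 6.4 kg.
Tool frame: the origin (TCP) lies on the mounting face of the last link; the fingertips stand 173 mm ahead of it and the grasp point (between the pads) lies 155 mm ahead of it (ctrl.tip_reach is the distance from the TCP to the fingertips, in m); z points along the fingers, y is the line along which they close (so a half turn about z gives the same grasp; the last joint's range is limited). The gripper opens to 85 mm and grips with 20 to 120 N. Pads are 22 mm wide; open, the fingers measure 114 mm over their backs; the gripper's body (76 mm by 85 mm) begins 54 mm behind the grasp point. The pads swing forward as they close: fully open they stand 13 mm farther back than shut.
Start: joints at [-1.346, 0.181, 1.607, -0, 1.354, -0.206], TCP at [0.24, -0.522, 0.405] pointing down, gripper open.
Joint ranges: [-2.99, 2.99], [-0.89, 2.07], [0.3, 2.58], [-1.14, 4.28], [0, 2.63], [-3.12, 3.12]. Speed limits (rad/s): [2.57, 2.57, 3.01, 3.14, 3.14, 3.14].

### API

Orientations are given as a unit quaternion [w, x, y, z].
In Python, from bench import ctrl gives the robot as it stands.
- The arm moves only by the shell command python3 -m pendant 'ROWS'. ROWS is JSON, a list that holds one entry, the list of rows, each a list of 7 numbers: the opening, from 0 (shut) to 1 (fully open), then the shift along the tool's x, y, z in mm, then the turn, a rotation vector about the tool's x, y, z in rad. A call has 1 to 5 rows; each row is the pose to reach, as a shift and turn from the pose commanded when the call began, along the tool's axes at that moment; what a row does not reach only later rows make up. A row lasts 1/12 s, in which the tool goes at most 41.7 mm and 7.16 degrees, less where a joint would pass 70% of its speed; a pose out of reach is approached as far as the arm can. A call with a gripper value outside its range is refused whole. The fingers move at their own pace and stop on an object; the grip force is fixed at half the most. Time passes only in rows, so rows that repeat a pose let the fingers close. It gives the time, the measured TCP pose, the force, the opening and the grip force at its end, in the units of the state.
- ctrl.get_obs(): the state, without advancing time (a new reading comes with each control period).
- ctrl.camera(name): name is "scene" or "top" or "wrist"; returns the picture (400x640x3 uint8, red, green, blue); there is no depth.
- ctrl.camera_params(name): a dict with "mtx" (3x3 intrinsics, pixels), "distortion" ([k1, k2, p1, p2, k3] as OpenCV has them; the pictures are not rectified), "world_from_camera" (4x4, takes a point from camera to world coordinates); the wrist camera has in their place "tool_from_camera" (4x4, takes a point from camera to tool coordinates, whose origin is the TCP and whose axes are the flange's). Camera axes: x right, y down, z forward; pixel columns grow to the right and rows downward; lengths in m; the calibration is good to about 2 mm. A picture is of the moment at which its call begins: read the wrist's pose just before it. camera_params takes no time and is no camera call.
- ctrl.hand_in(): hands the job in; it is judged then, once.
Trained networks look in the newest picture that a camera, given by its name, has taken for a name from the list of things; names that differ only in an ending like _2 or _b are one class to them, and where a whole thing is asked for, a point or a joint stands for the part that bears it (a point fixed in the world has none). Each returns a list of dicts, best first, with "confidence" (0 to 1); they miss things now and then, are a little off and sometimes report something else, mostly with a low value. They report only what shows in the picture. A call takes as long as a camera call.
- ctrl.boxes_of(camera, name): "point" ([column, row] as shares, 0 to 1, of the picture: columns of its width, rows of its height, amid what is visible of it).
The state is a dict: "time_s": time; "q": joint angles; "dq": joint speeds; "joint_efforts": joint torques, N m; "eef_pos": TCP position; "eef_rot": TCP orientation; "wrist_force": force on the tool from outside, world axes, zero at the start; "torque": the same for the moment, N m; "opening": opening from 0.0 (shut) to 1.0 (fully open); "grasp_force": force on a finger pad.
Only numpy, scipy, OpenCV 4.12 (cv2) and the standard library are available. Lean on these libraries where they do the work, as an engineer would, in place of code of your own. Each camera call takes 0.05 s, during which the arm holds its last target. There are 200 camera calls.

### The job

The yellow calibration plug was left on the lid of the bench warmer: put it back fully home in its own yellow storage well. Then lift the warmer's sprung lid, which has a bar handle, past its balance mark (red, 60 degrees) without letting it fly open against its stop, bring it back just below the mark so that its pointers stand still in the amber band (43 to 58 degrees), and finish while still holding the lid there. Leave the red plug and the other things standing where they are.

Things in the scene. Friction and masses are not known exactly. Their poses are not given: they have to be found in the camera images.
- plug_yellow: yellow-headed calibration plug, loose, about 90 g, standing upright on the warmer's closed lid at the start. Origin: centre of its underside; z up along the plug. Metal shank 22 mm diameter from z = 0 to 30 mm (chamfered foot), then a yellow round head 30 mm diameter from z = 30 to 66 mm. Grip the head in its upper half, so that the fingertips stay clear of the well.
- well_yellow: yellow storage well, fixed block 52 x 52 x 40 mm on a rail 12 mm thick. Origin: centre of its underside (12 mm above the table); z up. Round vertical hole in the middle of its top, 25 mm diameter, 36 mm deep, with a chamfered mouth 40 mm above the origin. A plug fully home rests with its head on the block's top, its own origin 10 mm above the well's origin. The three wells stand in a row along the block's own y axis, 62 mm apart, in any order.
- well_blue: blue storage well, like the yellow one, empty; not the one to use
- well_red: red storage well, like the yellow one, holds the red plug
- plug_red: red-headed plug of the same shape as the yellow one, standing home in the red well; leave it alone
- case: bench warmer, fixed: a white case 130 x 170 x 90 mm. Origin: centre of its underside, on the table; its -x is the front, facing the robot more or less; the lid's hinge runs along its y on the far (+x) top edge. A quadrant scale with a red balance mark at 60 degrees and an amber band from 43 to 58 degrees stands at each side of the hinge; red pointers on the lid's sides show the angle.
- lid_hinge (a point): middle of the lid's hinge line, at (65, 0, 92) mm in the frame of the case; fixed; its axes are those of the case
- lid_bar (a point): middle of the lid's black bar handle, moves with the lid. The bar is round, 12 mm diameter, about 104 mm long, parallel to the hinge (case's y), carried by an arm at each end; closed it stands 26 mm in front of the lid's front edge and 24 mm above the lid's top, i.e. 158 mm in front of the hinge line and 40 mm above it (132 mm above the table). The lid is a grey slab 132 x 172 x 16 mm, its top 108 mm above the table when closed.
- lid (a joint): lid angle in rad: 0 shut, 1.5 fully open against its stop; the bar swings up and away from the robot. Weight and spring balance at 1.05 rad (60 degrees): below it the lid falls shut if let go, above it it springs open to its stop. Force at the bar to lift it is under 3 N; either side of the balance point it pulls with less than about 1.5 N. Low friction.
- spray: white skin spray bottle with blue cap, loose, 44 x 44 x 136 mm, bystander; origin at the centre of its underside
- swabs: stack of white swabs, loose, 46 x 60 x 28 mm, bystander; origin at the centre of its underside
- steel_cup: small steel cup, loose, 66 x 66 x 42 mm, bystander; origin at the centre of its underside

How it is judged:
On the way, in this order (a step that is already met when the one before it is completed fails the run):
1. the yellow plug is fully home in the yellow well, released, with the warmer's lid still shut (z of plug_yellow in the frame of well_yellow below 0.014 m and horizontal distance between plug_yellow and well_yellow below 0.005 m and angle between plug_yellow's own z axis and vertical below 0.12 rad and contact force between the fingers and plug_yellow below 0.1 N and value of joint lid below 0.1 rad), for 0.2 s.
2. the lid has been raised past its balance point (beyond 1.09 rad) (value of joint lid above 1.09 rad), for 0.1 s.
At the end, for the whole second after the job is handed in: Fingers hold the lid still (under 0.06 rad/s, over 0.05 N) at 0.75 to 1.02 rad after it was raised past its balance (beyond 1.09); yellow plug home in the yellow well (within 5 mm of its axis, head within 4 mm of the top, upright within 0.12 rad), red plug home in the red well (value of joint lid between 0.75 and 1.02 rad and velocity of joint lid between -0.06 and 0.06 rad/s and contact force between the fingers and lid above 0.05 N and z of plug_yellow in the frame of well_yellow below 0.014 m and horizontal distance between plug_yellow and well_yellow below 0.005 m and angle between plug_yellow's own z axis and vertical below 0.12 rad and z of plug_red in the frame of well_red below 0.014 m); the arm keeps its last pose, push and grip.
It fails at once if the lid flies open against its stop (beyond 1.45 rad) (value of joint lid above 1.45 rad).
It fails at once if the lid is raised while the yellow plug still stands on it (value of joint lid above 0.15 rad and z of plug_yellow in the frame of well_yellow above 0.03 m).
It fails at once if the red plug is lifted out (distance of plug_red from where it was at the start of the episode above 0.015 m).
It fails at once if a bystander is pushed away or knocked over (moved more than 30 mm) (distance of any of spray, swabs, steel_cup from where it was at the start of the episode above 0.03 m).
It also fails if it takes over 56 s, if anything falls off the work surface, if the arm or the gripper's body presses on something with over 40 N, if the wrist force passes 120 N, or if a joint passes its speed limit or range.

## Working session

There is one attempt and no reset: what is moved stays moved. The work goes in short steps, Python scripts to look and compute and a shell command to move; the robot and the scene stay as the last step left them, time stands still between calls to the robot, and variables do not carry over. Pictures are saved under pics/ and viewed, at most 10 in all, crops included, and the job is handed in when it is done.

```bash
mkdir -p pics; ls
cat > h.py <<'E'
import numpy as np, cv2
from scipy.spatial.transform import Rotation as R
from bench import ctrl
def snap(cam,fn=None):
    o=ctrl.get_obs(); im=ctrl.camera(cam)
    if fn: cv2.imwrite('pics/'+fn,im[:,:,::-1])
    return o,im
def cam_pose(cam,o=None):
    p=ctrl.camera_params(cam)
    if cam=='wrist':
        T=np.eye(4); q=np.array(o['eef_rot']); T[:3,:3]=R.from_quat(q[[1,2,3,0]]).as_matrix(); T[:3,3]=o['eef_pos']
        W=T@np.array(p['tool_from_camera'])
    else: W=np.array(p['world_from_camera'])
    return W,np.array(p['mtx'],float),np.array(p['distortion'],float)
def ray(cam,px,o=None):
    W,K,D=cam_pose(cam,o)
    u=cv2.undistortPoints(np.array(px,float).reshape(1,1,2),K,D).ravel()
    d=W[:3,:3]@np.array([u[0],u[1],1]); return W[:3,3],d/np.linalg.norm(d)
def atz(r,z):
    c,d=r; return c+d*(z-c[2])/d[2]
def tri(rs):
    A=sum(np.eye(3)-np.outer(d,d) for c,d in rs); b=sum((np.eye(3)-np.outer(d,d))@c for c,d in rs)
    x=np.linalg.solve(A,b); return x,[np.linalg.norm((np.eye(3)-np.outer(d,d))@(x-c)) for c,d in rs]
def proj(cam,X,o=None):
    W,K,D=cam_pose(cam,o); M=np.linalg.inv(W)
    return cv2.projectPoints(np.array(X,float).reshape(-1,1,3),cv2.Rodrigues(M[:3,:3])[0],M[:3,3],K,D)[0].reshape(-1,2)
def find(cam,n):
    return [(round(b['point'][0]*640,1),round(b['point'][1]*400,1),round(b['confidence'],2)) for b in ctrl.boxes_of(cam,n)[:2]]
E
python3 - <<'E'
from h import *
o,_=snap('scene','s1.png'); snap('top','t1.png')
print(o['time_s'],o['eef_pos'],o['eef_rot'])
for n in ['plug_yellow','well_yellow','well_blue','well_red','plug_red','case','lid_bar','spray','swabs','steel_cup']:
    a=find('scene',n);b=find('top',n)
    print(n,a,b, [np.round(v,3) for v in tri([ray('scene',a[0][:2]),ray('top',b[0][:2])])] if a and b else '')
E
```

```text
pics
0.0 [ 0.24006402 -0.52220181  0.40378274] [-8.75736156e-04  9.76891470e-01  2.13734151e-01 -2.22259994e-05]
plug_yellow [(389.9, 210.9, 0.51)] [(393.9, 177.4, 0.69), (254.6, 182.0, 0.68)] [array([ 0.565, -0.268,  0.15 ]), array([0.007, 0.007])]
well_yellow [] [(253.1, 180.5, 0.64)] 
well_blue [(291.2, 171.2, 0.5)] [(211.4, 182.5, 0.95)] [array([0.553, 0.221, 0.045]), array([0.012, 0.012])]
well_red [] [(235.6, 184.0, 0.71)] 
plug_red [] [] 
case [(376.1, 233.5, 0.7)] [(379.2, 188.3, 0.87)] [array([ 0.548, -0.239,  0.07 ]), array([0.01, 0.01])]
lid_bar [(372.1, 223.3, 0.95)] [] 
spray [(390.5, 288.4, 0.82), (374.1, 230.9, 0.74)] [(449.0, 215.6, 0.52)] [array([ 0.47 , -0.419,  0.056]), array([0.003, 0.003])]
swabs [(311.4, 266.8, 0.52)] [(372.0, 246.9, 0.59)] [array([ 0.384, -0.216,  0.009]), array([0.002, 0.002])]
steel_cup [(333.6, 282.7, 0.56)] [(412.1, 248.3, 0.8)] [array([ 0.382, -0.322,  0.036]), array([0.001, 0.001])]
```

Run:
```python
import cv2
s=cv2.imread('pics/s1.png');t=cv2.imread('pics/t1.png')
a=cv2.resize(s[120:320,240:440],(400,400),interpolation=2);b=cv2.resize(t[120:270,180:480],(800,400)[::1],interpolation=2)
b=cv2.resize(t[120:270,190:470],(747,400),interpolation=2)
import numpy as np
a=cv2.resize(s[130:310,230:450],(360,295),interpolation=2)
c=np.zeros((600,800,3),np.uint8); a=cv2.resize(s[140:320,260:430],(302,320),interpolation=2)
# top crop x[190,470] scale 2.0 ; scene crop below
b=cv2.resize(t[130:270,190:470],(560,280),interpolation=2); c[:280,:560]=b; a=cv2.resize(s[150:310,240:440],(400,320),interpolation=2); c[280:600,:400]=a
c[280:600,400:800]=cv2.resize(s,(400,250),interpolation=3)[0:250].copy() if 0 else 0
c[280:530,400:800]=cv2.resize(s,(400,250),interpolation=3)
cv2.imwrite('pics/c1.png',c)
```

```text
(no output)
```

View pics/c1.png

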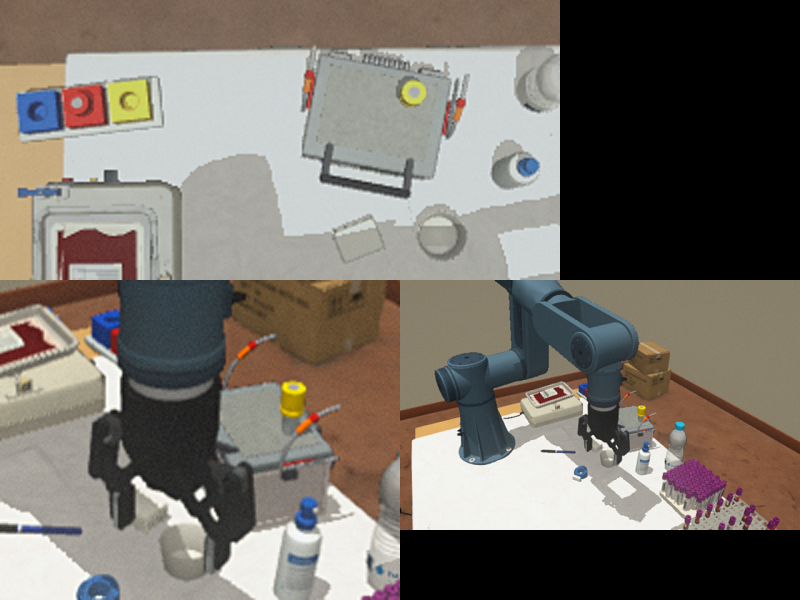

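Top view: the yellow plug head is at about (396,176) px. The wells run blue (210,185), red (231,182), yellow (255,180), and the bar runs from (350,221) to (394,225). In the scene view the arm hides the wells, and the plug head is at (386,210).

Run:
```python
from h import *
print('plug tri',tri([ray('scene',(386.5,209)),ray('top',(396.5,176))]), 'top@.165',atz(ray('top',(396.5,176.5)),.17))
for n,p,z in [('wy',(254.5,180),.052),('wr',(232,181.5),.085),('wb',(210.5,185),.052),('barL',(350.5,221),.132),('barR',(394,225.5),.132)]: print(n,atz(ray('top',p),z).round(4))
print(np.array(ctrl.camera_params('wrist')['tool_from_camera']).round(3),ctrl.camera_params('wrist')['mtx'])
```

```text
plug tri (array([ 0.56167768, -0.26960488,  0.15761391]), [np.float64(0.00042788353724557864), np.float64(0.00042788353724552985)]) top@.165 [ 0.55858414 -0.26784548  0.17      ]
wy [0.5684 0.0982 0.052 ]
wr [0.5614 0.152  0.085 ]
wb [0.5565 0.2168 0.052 ]
barL [ 0.4528 -0.1555  0.132 ]
barR [ 0.4403 -0.2637  0.132 ]
[[ 0.001 -0.948 -0.317  0.083]
 [ 1.     0.001  0.001  0.   ]
 [-0.001 -0.317  0.948  0.03 ]
 [ 0.     0.     0.     1.   ]] [[295.27228435   0.         321.58860002]
 [  0.         295.27228435 199.89702833]
 [  0.           0.           1.        ]]
```

```bash
python3 -m pendant '[[[1,40,-9,0,0,0,-0.12],[1,80,-19,0,0,0,-0.24],[1,120,-28,0,0,0,-0.36],[1,160,-38,0,0,0,-0.48],[1,199,-47,0,0,0,-0.6]]]' && python3 -m pendant '[[[1,40,15,0,0,0,-0.1],[1,80,30,0,0,0,-0.2],[1,120,45,0,0,0,-0.3],[1,160,60,0,0,0,-0.4],[1,191,73,0,0,0,-0.426]]]' && python3 -m pendant '[[[1,0,0,0,0,0,0],[1,0,0,0,0,0,0]]]'
python3 - <<'E'
from h import *
o,im=snap('wrist','w1.png')
print(o['time_s'],o['eef_pos'],o['eef_rot'],find('wrist','plug_yellow'),find('wrist','lid_bar'))
print(proj('wrist',[[.5617,-.2696,.174],[.4528,-.1555,.132],[.4403,-.2637,.132]],o))
snap('scene','s2.png')
E
```

```text
time_s: 1.52
eef_pos: [0.4025, -0.3952, 0.4049]
eef_rot: [0.0, 0.869, 0.495, 0.0]
wrist_force: [0.8, -0.8, 0.5]
opening: 1.0
grasp_force: 0.0
time_s: 1.93
eef_pos: [0.5637, -0.2683, 0.4048]
eef_rot: [0.0, 0.744, 0.668, 0.0]
wrist_force: [-0.0, -0.7, -0.3]
opening: 1.001
grasp_force: 0.0
time_s: 2.1
eef_pos: [0.5635, -0.2686, 0.4044]
eef_rot: [-0.0, 0.745, 0.667, -0.0]
wrist_force: [0.4, -0.6, 0.2]
opening: 0.999
grasp_force: 0.0
2.1 [ 0.56349755 -0.26857693  0.40437521] [-1.35925545e-04  7.45001636e-01  6.67062619e-01 -7.36407850e-05] [(318.9, 214.4, 0.81)] [(279.6, 135.1, 0.94)]
[[317.44988131 220.66618513]
 [157.84888003  74.92916577]
 [179.26251945 210.03125281]]
```

View pics/w1.png

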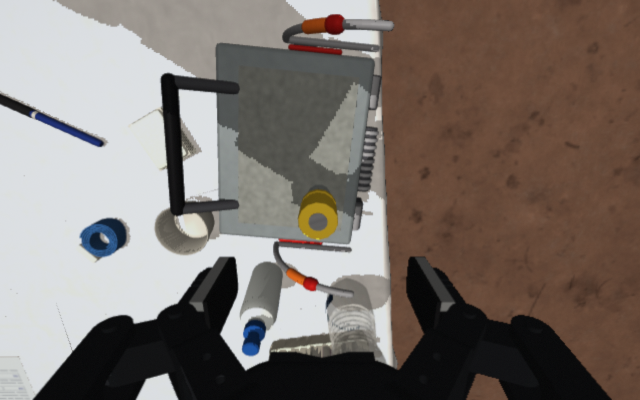

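The plug's top ring centre is at about (319,222) px, within 2 px of the prediction. The bar runs from (169,80) to (178,209).

Run:
```python
from h import *
o=ctrl.get_obs()
hsv=cv2.cvtColor(cv2.imread('pics/w1.png'),cv2.COLOR_BGR2HSV); m=cv2.inRange(hsv,(20,100,120),(35,255,255))
n,l,s,c=cv2.connectedComponentsWithStats(m); print([ (s[i],c[i].round(1)) for i in range(1,n) if s[i][4]>200])
p=(319,222)
print(atz(ray('wrist',p,o),.174), tri([ray('wrist',p,o),ray('scene',(386.5,207)),ray('top',(396.5,176))]))
for q in [(169,80),(178,209)]: print(atz(ray('wrist',q,o),.132))
print(find('scene','plug_yellow'),find('scene','well_yellow'))
```

```text
[(array([298, 202,  40,  38, 916], dtype=int32), array([317.6, 220.3]))]
[ 0.56046285 -0.2736775   0.174     ] (array([ 0.55985933, -0.27232009,  0.16681795]), [np.float64(0.0040242089568049725), np.float64(0.0013137687721455783), np.float64(0.0040555211939787925)])
[ 0.45845395 -0.16209779  0.132     ]
[ 0.43712613 -0.26485549  0.132     ]
[(386.7, 212.0, 0.76), (335.3, 285.9, 0.21)] [(315.3, 186.6, 0.72), (366.1, 233.6, 0.72)]
```

Run:
```python
from h import *
o=ctrl.get_obs(); print(o['time_s'],o['eef_pos'],o['eef_rot'])
o2,im=snap('wrist','w2.png'); print(o2['eef_pos'])
hsv=cv2.cvtColor(im,cv2.COLOR_RGB2HSV); m=cv2.inRange(hsv,(20,100,120),(35,255,255))
n,l,s,c=cv2.connectedComponentsWithStats(m); print([ (s[i],c[i].round(1)) for i in range(1,n) if s[i][4]>200])
print(proj('wrist',[.5617,-.2696,.174],o2), atz(ray('wrist',(317.4,220.6),o2),.174))
```

```text
2.4 [ 0.56127816 -0.2715159   0.40480209] [ 3.17560963e-05  7.46961036e-01  6.64867810e-01 -7.60087946e-05]
[ 0.56127816 -0.2715159   0.40480209]
[(array([300, 198,  41,  38, 916], dtype=int32), array([320., 216.]))]
[[319.92891109 216.35831774]] [ 0.55946846 -0.27270441  0.174     ]
```

```bash
python3 -m pendant '[[[1,1,1,30,0,0,0],[1,1,1,60,0,0,0],[1,1,1,84,0,0,0],[1,1,1,84,0,0,0],[1,1,1,84,0,0,0]]]' && python3 -m pendant '[[[0,0,0,0,0,0,0],[0,0,0,0,0,0,0],[0,0,0,0,0,0,0],[0,0,0,0,0,0,0],[0,0,0,0,0,0,0]]]' && python3 -m pendant '[[[0,0,0,0,0,0,0],[0,0,0,0,0,0,0],[0,0,0,0,0,0,0],[0,0,0,0,0,0,0],[0,0,0,0,0,0,0]]]'
python3 - <<'E'
from h import *
o,im=snap('wrist','w3.png'); print(o['eef_pos'],o['opening'],o['grasp_force'])
E
```

```text
time_s: 2.87
eef_pos: [0.5625, -0.2698, 0.3197]
eef_rot: [-0.002, 0.747, 0.665, -0.0]
wrist_force: [0.4, -0.4, 0.6]
opening: 1.0
grasp_force: 0.0
time_s: 3.28
eef_pos: [0.5634, -0.2697, 0.3221]
eef_rot: [0.001, 0.746, 0.666, -0.0]
wrist_force: [0.0, -0.5, 5.8]
opening: 0.334
grasp_force: 58.3
time_s: 3.7
eef_pos: [0.5635, -0.2697, 0.3221]
eef_rot: [0.001, 0.746, 0.666, 0.0]
wrist_force: [-1.3, 1.2, 6.6]
opening: 0.33
grasp_force: 58.3
[ 0.56346079 -0.2697089   0.32212055] 0.33008538516229025 58.34109663963318
```

View pics/w3.png

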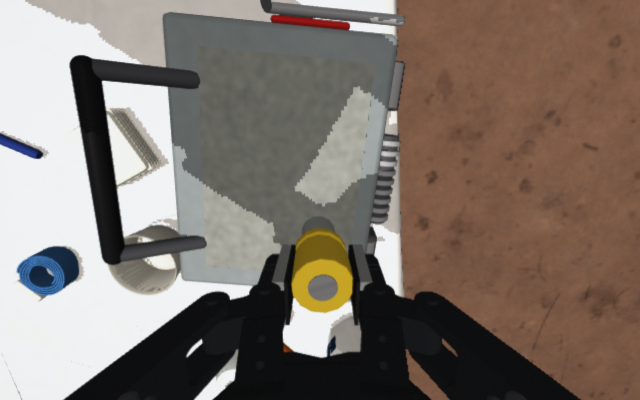

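The plug is held between the pads (head at about (322,275) px) and the lid is still shut. I'll lift it and carry it to the well.

```bash
python3 -m pendant '[[[0,0,0,-20,0,0,0],[0,0,0,-50,0,0,0],[0,20,-2,-78,0,0,0],[0,55,-5,-78,0,0,0],[0,90,-9,-78,0,0,0]]]' && python3 -m pendant '[[[0,38,-4,0,0,0,0],[0,76,-8,0,0,0,0],[0,114,-11,0,0,0,0],[0,150,-15,0,0,0,0],[0,186,-18,0,0,0,0]]]' && python3 -m pendant '[[[0,30,-3,0,0,0,0],[0,60,-6,0,0,0,0],[0,90,-9,0,0,0,0],[0,90,-9,0,0,0,0],[0,90,-9,0,0,0,0]]]' && python3 -m pendant '[[[0,0,0,0,0,0,0],[0,0,0,0,0,0,0],[0,0,0,0,0,0,0]]]'
python3 - <<'E'
from h import *
o,im=snap('wrist','w4.png'); print(o['eef_pos'],o['eef_rot'],o['opening'],o['grasp_force'])
hsv=cv2.cvtColor(im,cv2.COLOR_RGB2HSV); m=cv2.inRange(hsv,(20,100,80),(35,255,255))
n,l,s,c=cv2.connectedComponentsWithStats(m); print([ (s[i],c[i].round(1)) for i in range(1,n) if s[i][4]>200])
print(proj('wrist',[[.5684,.0982,.052]],o),find('wrist','well_yellow'))
snap('scene','s4.png');snap('top','t4.png')
E
```

```text
time_s: 4.17
eef_pos: [0.5649, -0.1792, 0.4013]
eef_rot: [0.002, 0.747, 0.665, 0.001]
wrist_force: [0.2, 1.0, -2.7]
opening: 0.335
grasp_force: 58.8
time_s: 4.58
eef_pos: [0.5673, 0.0097, 0.3987]
eef_rot: [-0.0, 0.746, 0.666, 0.0]
wrist_force: [0.1, 0.4, 0.4]
opening: 0.331
grasp_force: 58.8
time_s: 5.0
eef_pos: [0.5688, 0.0999, 0.3986]
eef_rot: [-0.0, 0.745, 0.667, -0.0]
wrist_force: [0.1, -0.3, -0.9]
opening: 0.332
grasp_force: 58.8
time_s: 5.25
eef_pos: [0.5692, 0.0971, 0.3986]
eef_rot: [0.0, 0.747, 0.665, -0.0]
wrist_force: [0.3, -0.4, -0.3]
opening: 0.331
grasp_force: 58.8
[0.56922525 0.09710529 0.39861477] [ 1.03656421e-05  7.46773652e-01  6.65078267e-01 -1.04662047e-04] 0.33072688434779424 58.80282819271088
[(array([ 293,  147,   56,   58, 2424], dtype=int32), array([320.9, 175.4])), (array([ 292,  228,   61,   85, 3525], dtype=int32), array([321.1, 268.6]))]
[[319.51074231 178.21354613]] [(320.0, 177.2, 0.76)]
```

View pics/w4.png

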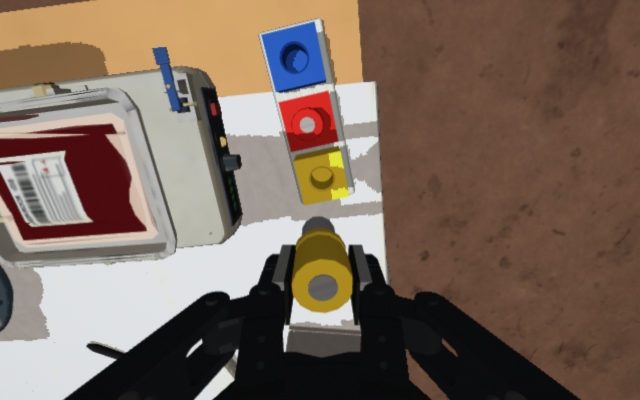

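Run:
```python
import cv2
t=cv2.imread('pics/w4.png')[140:240,285:360]; cv2.imwrite('pics/c4.png',cv2.resize(t,(450,600),interpolation=cv2.INTER_CUBIC))
```

```text
(no output)
```

View pics/c4.png

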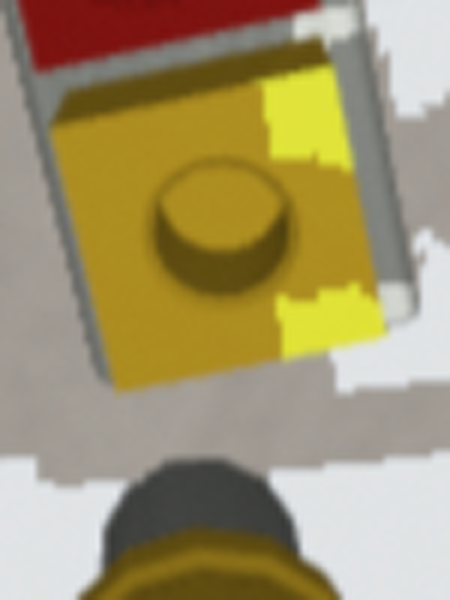

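Run:
```python
from h import *
o=ctrl.get_obs()
o['eef_pos']=np.array([0.56922525,0.09710529,0.39861477]); o['eef_rot']=[0,.7467737,.6650783,-.0001]
W=atz(ray('wrist',(321.7,177.9),o),.052); print('well wrist',W)
print('top',atz(ray('top',(254.5,180)),.052))
q=np.array(o['eef_rot']); Rm=R.from_quat(q[[1,2,3,0]]).as_matrix()
print('delta tool to well from TCP axis', Rm.T@(W-o['eef_pos']))
a=np.linspace(0,2*np.pi,73)
for r,z in [(.0095,.214),(.011,.2125),(.011,.184),(.015,.184),(.015,.148),(0,.148)]:
    P=np.array([[r*np.cos(t),r*np.sin(t),z] for t in a])@Rm.T+o['eef_pos']; p=proj('wrist',P,o); print(r,z,'x',p[:,0].min().round(1),p[:,0].max().round(1),'y',p[:,1].min().round(1),p[:,1].max().round(1),p.mean(0).round(1))
im=cv2.imread('pics/w4.png'); hsv=cv2.cvtColor(im,cv2.COLOR_BGR2HSV)
m=cv2.inRange(hsv,(20,100,60),(35,255,255)); ys,xs=np.nonzero(m[222:330,280:365]); print('head x',xs.min()+280,xs.max()+280,'y',ys.min()+222,ys.max()+222)
```

```text
well wrist [0.57083521 0.0982839  0.052     ]
top [0.56844866 0.09817039 0.052     ]
delta tool to well from TCP axis [0.00140821 0.00150937 0.34661437]
0.0095 0.214 x 305.5 333.5 y 215.2 241.0 [319.5 228. ]
0.011 0.2125 x 303.1 335.8 y 213.9 243.9 [319.5 228.9]
0.011 0.184 x 300.2 338.1 y 232.1 266.0 [319.1 249. ]
0.015 0.184 x 293.3 344.9 y 225.6 271.9 [319.1 248.7]
0.015 0.148 x 286.2 350.7 y 257.7 313.0 [318.5 285.4]
0 0.148 x 318.5 318.5 y 286.3 286.3 [318.5 286.3]
head x 291 352 y 228 312
```

The well's hole centre is at about (321.7,177.9) px and the plug's foot at about column 318. I'll go down to just above the mouth and compare the two there.

```bash
python3 -m pendant '[[[0,1.5,1.5,35,0,0,0],[0,1.5,1.5,70,0,0,0],[0,1.5,1.5,105,0,0,0],[0,1.5,1.5,120,0,0,0],[0,1.5,1.5,120,0,0,0]]]' && python3 -m pendant '[[[0,0,0,0,0,0,0],[0,0,0,0,0,0,0],[0,0,0,0,0,0,0]]]'
python3 - <<'E'
from h import *
o,im=snap('wrist','w5.png'); print(o['eef_pos'],o['eef_rot'])
cv2.imwrite('pics/c5.png',cv2.resize(im[165:265,265:375,::-1],(660,600),interpolation=cv2.INTER_CUBIC))
E
```

```text
time_s: 5.87
eef_pos: [0.5687, 0.0992, 0.2738]
eef_rot: [-0.003, 0.746, 0.665, -0.003]
wrist_force: [-0.7, -0.3, -1.9]
opening: 0.327
grasp_force: 59.0
time_s: 6.12
eef_pos: [0.5718, 0.0994, 0.281]
eef_rot: [0.001, 0.746, 0.666, 0.001]
wrist_force: [0.0, -0.2, -0.7]
opening: 0.331
grasp_force: 59.0
[0.57183654 0.09942833 0.28103083] [0.00141631 0.74625939 0.66565212 0.00147441]
```

View pics/c5.png

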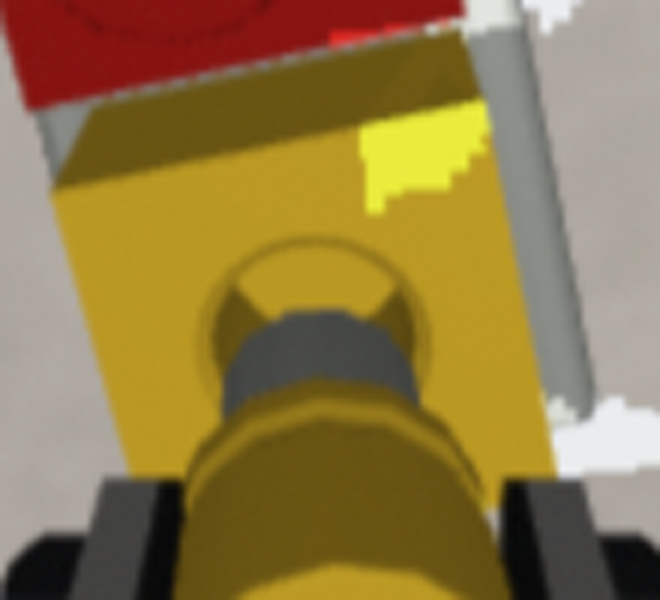

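Run:
```python
from h import *
o=ctrl.get_obs(); print(o['eef_pos'],o['eef_rot'])
q=np.array(o['eef_rot']); Rm=R.from_quat(q[[1,2,3,0]]).as_matrix()
C=atz(ray('wrist',(316.8,221.9),o),.052); print('hole in tool', (Rm.T@(C-o['eef_pos']))*1e3)
# predict rim for fitted centre, to check, and foot for several x,y
a=np.linspace(0,2*np.pi,73)
P=C+np.c_[.0145*np.cos(a),.0145*np.sin(a),0*a]; p=proj('wrist',P,o); print('rim',p.min(0),p.max(0))
for dx in (-.002,-.001,0,.001):
  P=np.r_[[[dx+.011*np.cos(t),.011*np.sin(t),.2125] for t in a],[[dx+.0095*np.cos(t),.0095*np.sin(t),.214] for t in a]]@Rm.T+o['eef_pos']; p=proj('wrist',P,o); print(dx,'foot',p.min(0),p.max(0))
```

```text
[0.57172511 0.0994682  0.28093706] [0.0013519  0.74626993 0.66564053 0.00143425]
hole in tool [ -1.59818823  -2.05692693 228.93021725]
rim [296.85414277 203.06111229] [336.74261787 239.95051002]
-0.002 foot [303.16526834 216.74491947] [335.77413427 246.55415186]
-0.001 foot [303.13700999 215.33947214] [335.79781167 245.24363643]
0 foot [303.10865802 213.92945753] [335.82156728 243.92902492]
0.001 foot [303.08021193 212.51485248] [335.84540151 242.61029741]
```

The hole rim is centred at about column 316.8 and the foot at about 318, so I need roughly −0.7 mm in tool y and −0.6 mm in tool x. I'll insert gently.

```bash
python3 -m pendant '[[[0,-0.6,-0.7,4,0,0,0],[0,-0.6,-0.7,8,0,0,0],[0,-0.6,-0.7,13,0,0,0],[0,-0.6,-0.7,18,0,0,0],[0,-0.6,-0.7,18,0,0,0]]]' && python3 -m pendant '[[[0,0,0,2,0,0,0],[0,0,0,4,0,0,0],[0,0,0,4,0,0,0]]]'
```

```text
time_s: 6.58
eef_pos: [0.57, 0.0989, 0.2596]
eef_rot: [0.0, 0.746, 0.666, -0.0]
wrist_force: [1.7, -1.3, -1.4]
opening: 0.334
grasp_force: 58.8
time_s: 6.83
eef_pos: [0.57, 0.099, 0.2563]
eef_rot: [0.0, 0.746, 0.666, -0.0]
wrist_force: [0.5, -1.3, -1.9]
opening: 0.328
grasp_force: 58.8
```

```bash
python3 -m pendant '[[[0,0,0,4,0,0,0],[0,0,0,8,0,0,0],[0,0,0,12,0,0,0],[0,0,0,15,0,0,0],[0,0,0,15,0,0,0]]]' && python3 -m pendant '[[[0,0,0,2,0,0,0],[0,0,0,4,0,0,0],[0,0,0,5,0,0,0],[0,0,0,5,0,0,0]]]'
```

```text
time_s: 7.25
eef_pos: [0.57, 0.0989, 0.2409]
eef_rot: [-0.0, 0.746, 0.666, -0.0]
wrist_force: [1.6, -0.7, -2.1]
opening: 0.331
grasp_force: 58.9
time_s: 7.58
eef_pos: [0.5701, 0.099, 0.2367]
eef_rot: [0.0, 0.746, 0.666, 0.0]
wrist_force: [0.8, -1.4, -1.3]
opening: 0.335
grasp_force: 59.2
```

```bash
python3 -m pendant '[[[0,0,0,1,0,0,0],[0,0,0,2,0,0,0],[0.4,0,0,2,0,0,0],[0.6,0,0,2,0,0,0],[0.7,0,0,2,0,0,0]]]' && python3 -m pendant '[[[0.7,0,0,0,0,0,0],[0.7,0,0,0,0,0,0],[0.7,0,0,-20,0,0,0],[0.7,0,0,-50,0,0,0],[0.7,0,0,-80,0,0,0]]]' && python3 -m pendant '[[[1,0,0,-40,0,0,0],[1,0,0,-82,0,0,0],[1,0,0,-82,0,0,0],[1,0,0,-82,0,0,0],[1,0,0,-82,0,0,0]]]'
python3 - <<'E'
from h import *
o,im=snap('wrist','w6.png'); print(o['eef_pos'],o['eef_rot'])
_,s=snap('scene'); a=np.zeros((600,640,3),np.uint8); a[:400]=im; a[400:600,:400]=cv2.resize(s[140:240,240:440],(400,200),interpolation=2)
cv2.imwrite('pics/c6.png',a[:,:,::-1])
E
```

```text
time_s: 8.0
eef_pos: [0.5698, 0.0992, 0.2345]
eef_rot: [-0.0, 0.746, 0.666, -0.0]
wrist_force: [0.1, 0.4, 0.3]
opening: 0.672
grasp_force: 0.0
time_s: 8.42
eef_pos: [0.5694, 0.099, 0.3143]
eef_rot: [-0.001, 0.746, 0.666, -0.001]
wrist_force: [0.4, -0.3, 0.9]
opening: 0.697
grasp_force: 0.0
time_s: 8.83
eef_pos: [0.5698, 0.0991, 0.3963]
eef_rot: [-0.0, 0.746, 0.666, -0.0]
wrist_force: [0.2, 0.7, -1.7]
opening: 0.996
grasp_force: 0.0
[0.5697537  0.09905916 0.39630859] [-1.22875458e-04  7.46232509e-01  6.65685377e-01 -7.68164283e-05]
```

View pics/c6.png

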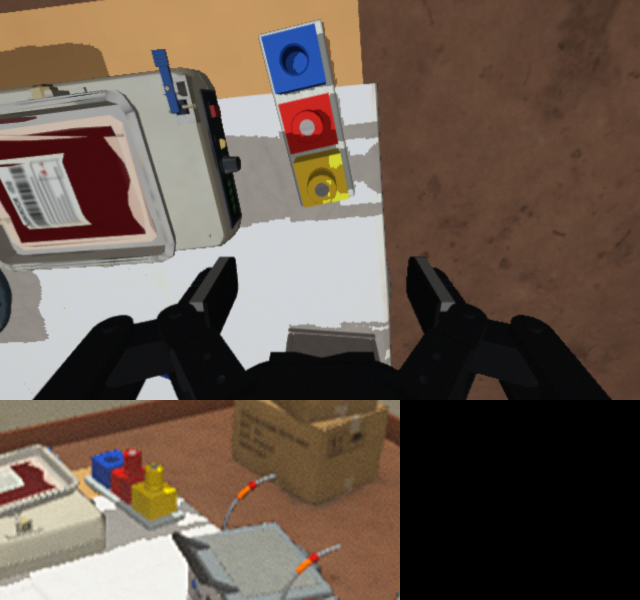

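The yellow plug's head sits as low as the red one, so it looks home. Next I'll go over the bar.

```bash
python3 -m pendant '[[[1,-38,-10,0,0,0,0],[1,-76,-20,0,0,0,0],[1,-114,-30,0,0,0,0],[1,-152,-40,0,0,0,0],[1,-190,-50,0,0,0,0]]]' && python3 -m pendant '[[[1,-38,-10,0,0,0,0],[1,-76,-20,0,0,0,0],[1,-114,-31,0,0,0,0],[1,-133,-37,0,0,0,0],[1,-133,-37,0,0,0,0]]]' && python3 -m pendant '[[[1,0,0,0,0,0,0],[1,0,0,0,0,0,0],[1,0,0,0,0,0,0],[1,0,0,0,0,0,0]]]'
python3 - <<'E'
from h import *
o6={'eef_pos':np.array([0.5697537,0.09905916,0.39630859]),'eef_rot':[-1.2e-4,.7462325,.6656854,-.8e-4]}
print('plug home check: predicted head top', proj('wrist',[[.570,.0985,.088],[.570,.0985,.098]],o6))
o,im=snap('wrist','w7.png'); print(o['eef_pos'],o['eef_rot'],find('wrist','lid_bar'))
print(proj('wrist',[[.4528,-.1555,.132],[.4403,-.2637,.132]],o))
E
```

```text
time_s: 9.35
eef_pos: [0.4974, -0.0851, 0.3947]
eef_rot: [-0.002, 0.746, 0.666, -0.001]
wrist_force: [0.8, 0.1, 0.0]
opening: 1.0
grasp_force: 0.0
time_s: 9.77
eef_pos: [0.4451, -0.2152, 0.3949]
eef_rot: [-0.001, 0.748, 0.664, -0.001]
wrist_force: [-0.5, 0.1, 0.2]
opening: 0.999
grasp_force: 0.0
time_s: 10.1
eef_pos: [0.4472, -0.2108, 0.3963]
eef_rot: [-0.0, 0.746, 0.666, 0.0]
wrist_force: [0.5, -0.1, 0.5]
opening: 1.0
grasp_force: 0.0
plug home check: predicted head top [[320.56648798 189.47271478]
 [320.52580948 192.46768732]]
[ 0.44722559 -0.21082261  0.3962795 ] [-4.51833241e-04  7.45618254e-01  6.66373179e-01  3.30422125e-05] [(414.2, 188.1, 0.84)]
[[319.2070833  136.60148574]
 [319.07833259 260.13602476]]
```

View pics/w7.png

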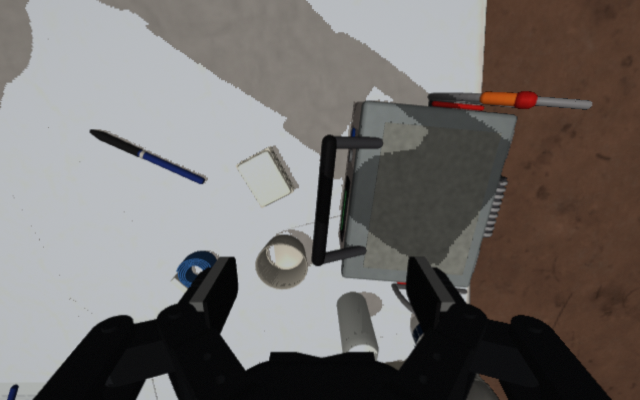

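The bar runs from (328,138) to (319,262). The plug's head top fits the home height (seen at row about 188, predicted 189.5).

```bash
cat > bar.py <<'E'
from h import *
def barfit(fn,o,c0,c1,r0,r1):
    g=cv2.imread('pics/'+fn).astype(int).max(2); rows=np.arange(r0,r1,3); pts=[]
    for r in rows:
        x=np.nonzero(g[r,c0:c1]<45)[0]
        if 5<len(x)<45: pts.append((x.mean()+c0,r))
    pts=np.array(pts); k=np.polyfit(pts[:,1],pts[:,0],1); print(len(pts),'cols at ends',np.polyval(k,[r0,r1]).round(1),'res',np.std(pts[:,0]-np.polyval(k,pts[:,1])).round(2)); return k
def report(fn,o,c0,c1,r0,r1,z=.132):
    k=barfit(fn,o,c0,c1,r0,r1); P=[atz(ray('wrist',(np.polyval(k,r),r),o),z) for r in (r0,r1)]
    d=P[0]-P[1]; print('ends',P,'yaw of bar from +y',np.arctan2(d[0],d[1])); return P
E
python3 - <<'E'
from bar import *
o=ctrl.get_obs(); print(o['eef_pos'])
o['eef_pos']=np.array([ 0.44722559,-0.21082261,0.3962795]); o['eef_rot']=[-4.5e-4,.745618,.666373,0]
report('w7.png',o,305,340,150,245)
for p in [(328,138),(319,262)]: print(atz(ray('wrist',p,o),.132))
E
```

```text
[ 0.44723039 -0.2110319   0.39657067]
32 cols at ends [328.4 319. ] res 0.22
ends [array([ 0.45884477, -0.16666978,  0.132     ]), array([ 0.44190664, -0.2487333 ,  0.132     ])] yaw of bar from +y 0.20354430514915292
[ 0.45948441 -0.15734049  0.132     ]
[ 0.44000192 -0.26558759  0.132     ]
```

```bash
python3 -m pendant '[[[1,0,2.5,30,0,0,0.091],[1,0,2.5,60,0,0,0.091],[1,0,2.5,60,0,0,0.091],[1,0,2.5,60,0,0,0.091],[1,0,2.5,60,0,0,0.091]]]' && python3 -m pendant '[[[1,0,0,0,0,0,0],[1,0,0,0,0,0,0]]]'
python3 - <<'E'
from bar import *
o,im=snap('wrist','w8.png'); print(o['eef_pos'],o['eef_rot'])
p=proj('wrist',[[.4595,-.1573,.132],[.4400,-.2656,.132]],o); print(p)
q=np.array(o['eef_rot']); Rm=R.from_quat(q[[1,2,3,0]]).as_matrix()
P=report('w8.png',o,295,350,int(p[0,1])+15,int(p[1,1])-50)
for X in P: print('in tool',(Rm.T@(X-o['eef_pos']))*1e3)
o7={'eef_pos':np.array([ 0.44722559,-0.21082261,0.3962795]),'eef_rot':[-4.5e-4,.745618,.666373,0]}
# height: intersect the planes of sight of the bar from the two views -> use z by matching lateral x
k7=barfit('w7.png',o7,305,340,150,245);k8=barfit('w8.png',o,295,350,int(p[0,1])+15,int(p[1,1])-50)
def plane(k,o,r0,r1):
    a=ray('wrist',(np.polyval(k,r0),r0),o);b=ray('wrist',(np.polyval(k,r1),r1),o); n=np.cross(a[1],b[1]); return n/np.linalg.norm(n),a[0]
n7,c7=plane(k7,o7,150,245);n8,c8=plane(k8,o,int(p[0,1])+15,int(p[1,1])-50)
print('angle between planes',np.linalg.norm(np.cross(n7,n8)))
cv2.imwrite('pics/c8.png',im[:,:,::-1])
E
```

```text
time_s: 10.62
eef_pos: [0.4498, -0.2123, 0.338]
eef_rot: [0.001, 0.775, 0.631, 0.0]
wrist_force: [0.0, 0.1, 1.0]
opening: 1.0
grasp_force: 0.0
time_s: 10.78
eef_pos: [0.4499, -0.2126, 0.3386]
eef_rot: [0.002, 0.776, 0.631, 0.0]
wrist_force: [-0.3, 0.3, -0.3]
opening: 1.002
grasp_force: 0.0
[ 0.44990395 -0.21260993  0.33856137] [1.57961971e-03 7.75642012e-01 6.31171023e-01 3.38423526e-04]
[[315.15841292 146.30354098]
 [320.22118409 301.83397502]]
30 cols at ends [317.9 323.9] res 1.43
ends [array([ 0.45924938, -0.16623231,  0.132     ]), array([ 0.45065215, -0.22646058,  0.132     ])] yaw of bar from +y 0.14178614462476583
in tool [ 47.6124324   -0.86991934 206.4900013 ]
in tool [-13.1060239    2.95320149 206.59020061]
32 cols at ends [328.4 319. ] res 0.22
30 cols at ends [317.9 323.9] res 1.43
angle between planes 0.08514967646158145
```

View pics/w8.png

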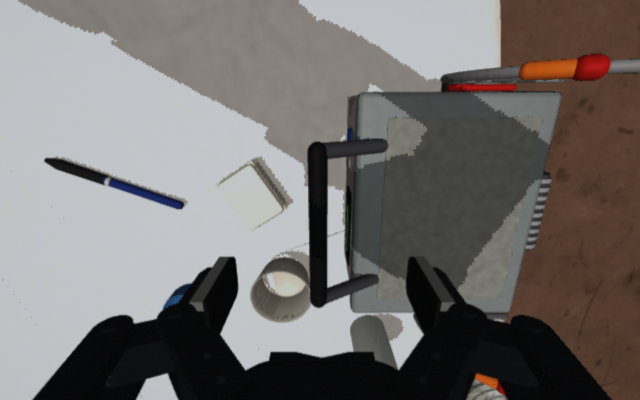

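The bar is now parallel to tool x, from about (317.5,150) to (319.5,302) and within 1 mm of the tool axis. I'll go down and grip it.

```bash
python3 -m pendant '[[[0.55,0,-0.5,0,0,0,0],[0.55,0,-0.5,15,0,0,0],[0.55,0,-0.5,32,0,0,0],[0.55,0,-0.5,48,0,0,0],[0.55,0,-0.5,48,0,0,0]]]' && python3 -m pendant '[[[0.55,0,0,0,0,0,0],[0,0,0,0,0,0,0],[0,0,0,0,0,0,0],[0,0,0,0,0,0,0],[0,0,0,0,0,0,0]]]' && python3 -m pendant '[[[0,0,0,0,0,0,0],[0,0,0,0,0,0,0],[0,0,0,0,0,0,0]]]'
```

```text
time_s: 11.25
eef_pos: [0.4478, -0.2114, 0.2862]
eef_rot: [-0.002, 0.776, 0.631, -0.0]
wrist_force: [0.3, 1.1, 0.2]
opening: 0.549
grasp_force: 0.0
time_s: 11.67
eef_pos: [0.4483, -0.2123, 0.2895]
eef_rot: [-0.001, 0.776, 0.631, -0.001]
wrist_force: [-6.1, 0.0, 5.3]
opening: 0.117
grasp_force: 58.5
time_s: 11.92
eef_pos: [0.4483, -0.2123, 0.2895]
eef_rot: [-0.001, 0.776, 0.631, -0.001]
wrist_force: [-6.6, 0.3, 5.4]
opening: 0.116
grasp_force: 58.5
```

```bash
python3 -m pendant '[[[0,0,4.8,-15.6,0,0,0],[0,0,11.1,-30.6,0,0,0],[0,0,18.9,-44.9,0,0,0],[0,0,28,-58.4,0,0,0],[0,0,38.5,-70.8,0,0,0]]]' && python3 -m pendant '[[[0,0,11.7,-11.4,0,0,0],[0,0,24.4,-21.6,0,0,0],[0,0,38.1,-30.4,0,0,0],[0,0,52.6,-37.8,0,0,0],[0,0,52.6,-37.8,0,0,0]]]' && python3 -m pendant '[[[0,0,0,0,0,0,0],[0,0,0,0,0,0,0]]]'
python3 - <<'E'
from h import *
o,im=snap('wrist'); _,s=snap('scene')
print(o['eef_pos']-np.array([.4483,-.2123,.2895]))
a=np.zeros((600,800,3),np.uint8); a[:400,:640]=im; a[400:600,:400]=cv2.resize(s[160:260,290:490],(400,200),interpolation=2)
cv2.imwrite('pics/c9.png',a[:,:,::-1])
E
```

```text
time_s: 12.33
eef_pos: [0.4845, -0.2198, 0.3602]
eef_rot: [-0.004, 0.776, 0.631, -0.003]
wrist_force: [-18.4, 2.6, 10.4]
opening: 0.117
grasp_force: 59.2
time_s: 12.75
eef_pos: [0.5398, -0.231, 0.402]
eef_rot: [0.003, 0.776, 0.631, 0.001]
wrist_force: [-5.2, 3.3, 15.9]
opening: 0.114
grasp_force: 64.6
time_s: 12.92
eef_pos: [0.5385, -0.2307, 0.4013]
eef_rot: [0.002, 0.776, 0.631, 0.001]
wrist_force: [-6.1, 3.3, 15.3]
opening: 0.113
grasp_force: 64.5
[ 0.09020385 -0.01842927  0.11177659]
```

View pics/c9.png

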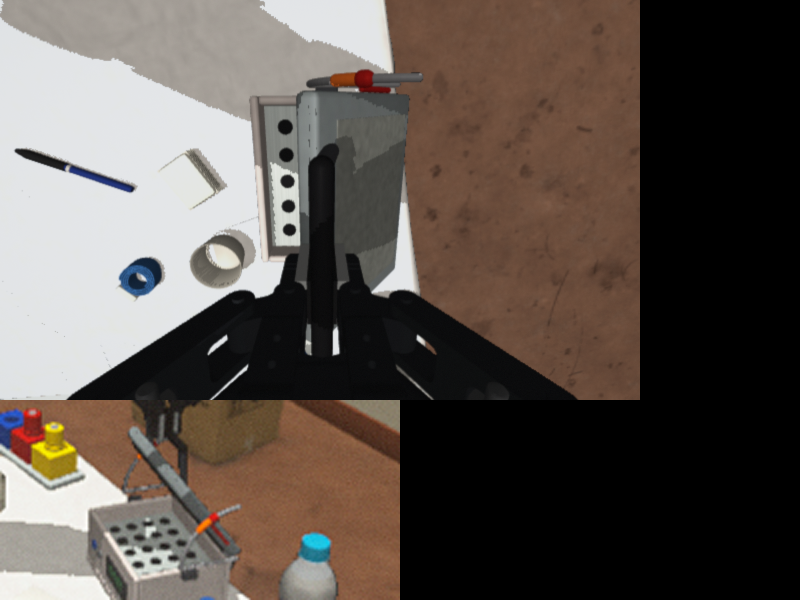

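The lid is up to about 0.9 rad, the bar is between the pads, and both plugs look home in the scene crop. Next I'll go past balance to about 1.2 rad, hold there, and check.

```bash
python3 -m pendant '[[[0,0,15,-4.5,0,0,0],[0,0,31,-8.5,0,0,0],[0,0,39,-10,0,0,0],[0,0,47,-11,0,0,0],[0,0,47,-11,0,0,0]]]' && python3 -m pendant '[[[0,0,0,0,0,0,0],[0,0,0,0,0,0,0],[0,0,0,0,0,0,0],[0,0,0,0,0,0,0]]]'
python3 - <<'E'
from h import *
o,im=snap('wrist','w10.png'); snap('scene','s10.png')
d=o['eef_pos']-np.array([.4483,-.2123,.2895]); h=np.hypot(d[0],d[1]); print(o['eef_pos'],o['eef_rot'],d,h,'theta',np.arccos((.158-h)/.163)-.248,np.arctan2(.04+d[2],.158-h)-.248)
E
```

```text
time_s: 13.43
eef_pos: [0.5855, -0.2404, 0.4127]
eef_rot: [0.003, 0.775, 0.631, 0.001]
wrist_force: [-3.0, 3.4, 15.1]
opening: 0.111
grasp_force: 66.6
time_s: 13.77
eef_pos: [0.5845, -0.2402, 0.4126]
eef_rot: [0.003, 0.776, 0.631, 0.001]
wrist_force: [-1.6, 1.7, 14.1]
opening: 0.114
grasp_force: 66.4
[ 0.58453476 -0.2401646   0.41262728] [0.00253152 0.77555605 0.63127285 0.00099234] [ 0.13623476 -0.0278646   0.12312728] 0.1390551917017514 theta 1.2063072338617091 1.207179131533689
```

```bash
python3 -m pendant '[[[0,0,-9,2,0,0,0],[0,0,-17,4,0,0,0],[0,0,-27,6.5,0,0,0],[0,0,-37,9.5,0,0,0],[0,0,-44,12,0,0,0]]]' && python3 -m pendant '[[[0,0,-5.5,2,0,0,0],[0,0,-5.5,2,0,0,0],[0,0,-5.5,2,0,0,0],[0,0,-5.5,2,0,0,0],[0,0,-5.5,2,0,0,0]]]' && python3 -m pendant '[[[0,0,0,0,0,0,0],[0,0,0,0,0,0,0],[0,0,0,0,0,0,0],[0,0,0,0,0,0,0],[0,0,0,0,0,0,0]]]'
python3 - <<'E'
from h import *
o,im=snap('wrist','w11.png'); _,s=snap('scene','s11.png')
d=o['eef_pos']-np.array([.4483,-.2123,.2895]); h=np.hypot(d[0],d[1]); print(o['eef_pos'],d,h,'theta',np.arccos((.158-h)/.163)-.248,np.arctan2(.04+d[2],.158-h)-.248, np.abs(o['dq']).max(),o['grasp_force'])
# independent check: lid top plane angle from lid front edge predicted in wrist picture
u=np.array([.98,-.2,0]);u/=np.linalg.norm(u); v=np.array([-u[1],u[0],0]); H=np.array([.4497,-.2115,.092])+.158*u
for t in (.75,.85,.9,1.0):
    a=np.array([-np.cos(t),np.sin(t)]);n=np.array([np.sin(t),np.cos(t)])
    X=[H+u*(.132*a[0]+.016*n[0])+np.array([0,0,.132*a[1]+.016*n[1]])+s_*v for s_ in (0.086,)]
    print(t,proj('wrist',X,o).round(1))
g=cv2.cvtColor(im,cv2.COLOR_RGB2GRAY); print('row 120, cols 290-420 step 5',g[120,290:420:5]); print('cols 300-400/10 of rows 80..104', [list(g[r,300:410:10]) for r in (84,90,96,102)])
for n in ['plug_yellow','plug_red','spray','swabs','steel_cup']: print(n,find('scene',n))
E
```

```text
time_s: 14.28
eef_pos: [0.541, -0.2312, 0.4001]
eef_rot: [0.003, 0.776, 0.631, 0.001]
wrist_force: [-3.8, 1.8, 11.5]
opening: 0.109
grasp_force: 67.9
time_s: 14.7
eef_pos: [0.5359, -0.2303, 0.3977]
eef_rot: [0.002, 0.776, 0.631, 0.001]
wrist_force: [-4.0, 2.3, 12.4]
opening: 0.114
grasp_force: 68.0
time_s: 15.12
eef_pos: [0.536, -0.2302, 0.3978]
eef_rot: [0.002, 0.776, 0.631, 0.001]
wrist_force: [-3.9, 2.5, 12.4]
opening: 0.111
grasp_force: 68.0
[ 0.53597153 -0.23023038  0.39777647] [ 0.08767153 -0.01793038  0.10827647] 0.0894862852421765 theta 0.8889878581415604 0.8899526303898382 0.0020352708401330886 67.99713492393494
0.75 [[288.1  90.4]]
0.85 [[306.6  89.8]]
0.9 [[317.2  89.6]]
1.0 [[340.7  89.1]]
row 120, cols 290-420 step 5 [ 86 136 126 133 136 154 108  99  96  97  97  90  95  93  92  97  92  93
  96  94  95  93  93  93  90  80]
cols 300-400/10 of rows 80..104 [[np.uint8(157), np.uint8(45), np.uint8(49), np.uint8(74), np.uint8(60), np.uint8(57), np.uint8(32), np.uint8(35), np.uint8(91), np.uint8(91), np.uint8(91)], [np.uint8(159), np.uint8(110), np.uint8(52), np.uint8(48), np.uint8(66), np.uint8(161), np.uint8(184), np.uint8(34), np.uint8(35), np.uint8(37), np.uint8(83)], [np.uint8(71), np.uint8(130), np.uint8(97), np.uint8(92), np.uint8(91), np.uint8(92), np.uint8(68), np.uint8(69), np.uint8(68), np.uint8(69), np.uint8(67)], [np.uint8(121), np.uint8(133), np.uint8(108), np.uint8(96), np.uint8(94), np.uint8(96), np.uint8(94), np.uint8(77), np.uint8(72), np.uint8(70), np.uint8(70)]]
plug_yellow [(321.2, 180.6, 0.64), (372.3, 232.6, 0.16)]
plug_red [(306.2, 168.1, 0.42), (370.5, 231.7, 0.18)]
spray [(389.6, 288.7, 0.64)]
swabs [(304.2, 265.1, 0.58)]
steel_cup [(332.3, 286.3, 0.91)]
```

The front edge of the lid shows at about column 317, which gives 0.9 rad independently of the arm's own reading of 0.89. The arm is at rest with a firm grip, so I'm handing in.

```bash
python3 -c "
from bench import ctrl
print(ctrl.hand_in())"
```

```text
the job is handed in; nothing more can be done
None
```

I handed the job in after about 15 s of robot time: the yellow plug is home in the yellow well, the lid was lifted to about 1.21 rad and brought back, and it is held still at about 0.89 rad (51 degrees); the judge gave no verdict.

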